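# Set sprung tweezers to the marked gap beside a garment printer

## Task

Free the tweezers by pressing the cradle's yellow sprung lever down until it snaps over and stays down by itself, then take the tweezers by their blue pads and lift them level, at least 5 cm up out of the cradle. Squeeze them until the green line on the moving blade lies over the middle of the red marker that sets the tip gap for the next ink fitting, and finish while still holding them in the air, steady at that gap. Leave the ink bottle, the black knob and the screwdriver where they are.

Things in the scene. Friction and masses are not known exactly. Their poses are not given: they have to be found in the camera images.
- cradle: Dark cradle fixed to the bench, base plate 195 x 70 x 12 mm. Origin at bench height, below the pads of the tweezers as they lie. x runs along the tweezers from tail to tips, y across, z up; the lever sticks out to -x. Two black rests, 46 mm high, carry the tweezers: under the tail (x -89 to -59 mm, cheeks 6 mm high) and at x = 36 mm (12 mm wide). Under the pads is only the base plate.
- rocker_axle (a point): Middle of the level axle of the lever and hook, along the cradle's y, at x = -106 mm, 55 mm above the bench, between two posts 64 mm high at y = +-22 mm.
- clamp (a joint): Angle (rad) of the rocker. 0: the lever slopes 0.5 rad up, the hook lies over the tweezers' tail. 1.0 (stop): the lever slopes 0.5 rad down, the hook is up and back, clear of the tweezers, its top about 90 mm above the bench. Let go below 0.75 it springs back to 0; past 0.75 it snaps to 1.0 and stays. Pressing takes up to about 9 N at the pad.
- lever_pad (a point): Centre of the upper face of the yellow lever's pad (26 mm long, 30 mm wide, 6 mm thick), 62 mm from the axle; 87 mm above the bench at the start, about 28 mm when fully down. Pressing straight down at x = -163 mm of the cradle stays on the pad all the way.
- tweezers: Loose sprung steel tweezers, about 105 g, lying level. Two upright blades 14 mm high, 4 mm thick, 170 mm from hinge to white tips, in a V open at the tips (43 mm clear). Origin at the underside of the blades, midway between the blue pads at rest; x to the tips, y to the moving blade, z up. Hinge at x = -80 mm in a black tail block 30 x 18 x 14 mm. Mass centre within 10 mm of the pads.
- grip (a point): Point midway between the two blue grip pads at rest, 7 mm above the blades' underside (the mid height of the pads). The pads, 30 mm long in x and 20 mm high, are outside the blades; their outer faces are 38 mm apart at rest. They are squeezed across y, from above.
- blade (a joint): Angle (rad) by which the moving blade (+y) is closed: 0 at rest, 0.25 almost shut. Its green line is at y = 0.145 sin(0.14 - angle) m in the tweezers frame. The pads are 80 mm from the hinge: their outer width is about 38 mm less 80 mm times the angle. The spring pushes back with about 2.4 N at first, 6 to 10 N at the marked gaps.
- blade_line (a point): Middle of the green line, 22 mm long and 4 mm wide, on the top edge of the moving blade, 145 mm from the hinge, 15 mm above the blades' underside.
- marker (a joint): Position (m) of the red marker on the black cross strip, which is fixed to the other blade (-y) and runs under both blades at x = 64 mm. The marker's middle is at y = 0.001 + this value (m) in the tweezers frame. It differs from start to start; friction holds it there.
- marker_mid (a point): Middle of the top of the red marker, 30 mm long (x) and 8 mm wide (y), on the cross strip just below the blades. The gap is right when the green line is straight above it: same y in the tweezers frame.
- ink_bottle: Bystander: clear ink bottle with a white cap, 48 mm across, 105 mm high, standing near the cradle; origin under its centre.
- feed_knob: Bystander: loose black feed knob, 48 mm across, 32 mm high, standing near the cradle; origin under its centre.
- driver: Bystander: screwdriver with orange handle, 160 mm long, lying near the cradle along its own x.
Things that resemble listed ones, but are neither listed nor needed, are in the scene too. Leave any brown or purple look-alike of the cradle alone. Several things have the shape of the tweezers; the one meant has the colours described above.

How it is judged:
On the way, in this order (a step that is already met when the one before it is completed fails the run):
1. the lever is pressed down past its snap and stays down (value of joint clamp above 0.85 rad), for 0.3 s.
2. the tweezers are held level, clear of the cradle, squeezed to the marker (value of joint clamp above 0.85 rad and z of tweezers in the frame of cradle above 0.086 m and y of blade_line in the frame of marker_mid between -0.003 and 0.003 m and contact force between the fingers and tweezers above 1.5 N and contact force between tweezers and cradle below 0.2 N and angle between tweezers's own z axis and vertical below 0.35 rad), for 0.5 s.
At the end, for the whole second after the job is handed in: The lever is still down (over 0.85 rad); the tweezers are between the fingers (over 1.5 N), at least 4 cm higher than they lay, not touching the cradle, within 0.35 rad of level and still (under 3 cm/s); the green line is within 3 mm of the middle of the red marker, measured across the tweezers (all of step 2 and linear speed of tweezers below 0.03 m/s); the arm keeps its last pose, push and grip.
It fails at once if the ink_bottle was pushed more than 3 cm or knocked over (distance of ink_bottle from where it was at the start of the episode above 0.03 m or angle between ink_bottle's own z axis and vertical above 0.5 rad).
It fails at once if the feed_knob was pushed more than 3 cm or knocked over (distance of feed_knob from where it was at the start of the episode above 0.03 m or angle between feed_knob's own z axis and vertical above 0.5 rad).
It fails at once if the driver was pushed more than 3 cm or knocked over (distance of driver from where it was at the start of the episode above 0.03 m).
It also fails if it takes over 42 s, if anything falls off the work surface, if the arm or the gripper's body presses on something with over 40 N, if the wrist force passes 120 N, or if a joint passes its speed limit or range.

## Robot

A 6-joint arm with a two-finger parallel gripper is mounted at the origin on the work surface. World frame = base frame: x ahead of the robot, y to its left, z up, the work surface at z = 0. Lengths are in m, angles in rad, forces in N, time in s.
With the tool pointing down it reaches from about 0.25 to 0.725 m from the base axis. Payload 4 kg.
Tool frame: the origin (TCP) lies at the very end of the fingers, on their centre line; the grasp point (between the pads) lies 19 mm behind it; y points along the fingers, z is the direction in which the jaws open and shut, and the axes are right-handed (so a half turn about y gives the same grasp; the last joint's range is limited). The gripper opens to 85 mm and grips with 20 to 120 N. Pads are 22 mm wide; open, the fingers measure 114 mm over their backs; the gripper's body (76 mm by 85 mm) begins 54 mm behind the grasp point. The pads swing forward as they close: fully open they stand 13 mm farther back than shut.
Start: joints at [-1.163, 0.241, 0.005, 1.335, 0, 1.571], TCP at [0.198, -0.459, 0.231] pointing down, gripper open.
Joint ranges: [-2.72, 2.72], [-1.05, 1.87], [-1.09, 1.28], [-1.99, 2.15], [-1.42, 1.44], [-3.14, 3.14]. Speed limits (rad/s): [2.79, 2.79, 3.14, 3.14, 3.14, 3.14].

## Interface

Orientations are given as a unit quaternion [x, y, z, w].
In Python, from workcell import bot gives the robot as it stands. The module is installed in compiled form; this text tells all that it offers.
- The arm moves only by the tool move_arm, never from a script. Its argument "increments" is a list of rows, each an object with "grip": the closure, from 0 (fully open) to 1 (shut); "linear": the shift along the tool's x, y, z scaled (see below), a list of three; "twist": the turn about the tool's y scaled (see below). A call has exactly 5 rows; each row shifts and turns the pose as measured when the row begins, along the tool's axes as they then stand; what a row does not reach is not made up. The controller multiplies each number of a shift by 0.2 m and each number of a turn by 2 rad. A row lasts 1/10 s, in which the tool goes at most 50 mm and 8.59 degrees, less where a joint would pass 70% of its speed; a pose out of reach is approached as far as the arm can. A call with a number of a shift or a turn outside -1 to 1 is refused whole. A call with a gripper value outside its range is refused whole. The fingers move at their own pace and stop on an object; the grip force is fixed at half the most. Time passes only in rows, so rows that do not move let the fingers close, or fill a call up. It gives the time, the measured TCP pose, the force and the opening at its end, in the units of the state.
- bot.get_obs(): the state, without advancing time (a new reading comes with each control period).
- bot.camera(name): name is "scene" or "top"; returns (picture, depth): 420x560x3 uint8, blue, green, red; 420x560 float32, m along the optical axis (not along the pixel's ray), 0 where there is no reading.
- bot.camera_params(name): a dict with "camera_matrix" (3x3 intrinsics, pixels), "rvec" (rotation vector, rad) and "tvec" (3), from world to camera coordinates, as OpenCV has them. Camera axes: x right, y down, z forward; pixel columns grow to the right and rows downward; lengths in m; the calibration is good to about 2 mm. A picture is of the moment at which its call begins. camera_params takes no time and is no camera call.
- bot.job_done(): hands the job in, once; it reports no verdict.
The state is a dict: "clock": time; "joint_pos": joint angles; "joint_vel": joint speeds; "tau": joint torques, N m; "eef_pos": TCP position; "tool_rot": TCP orientation; "ft_force": force on the tool from outside, world axes, zero at the start; "ft_torque": the same for the moment, N m; "grip_width": finger opening in m.
Only numpy, scipy, OpenCV 4.12 (cv2) and the standard library are available. Lean on these libraries where they do the work, as an engineer would, in place of code of your own. Each camera call takes 0.05 s, during which the arm holds its last target. There are 200 camera calls.

## Working session

There is one attempt and no reset: what is moved stays moved. The work goes in short steps, Python scripts to look and compute and a tool call to move; the robot and the scene stay as the last step left them, time stands still between calls to the robot, and variables do not carry over. Pictures are saved under pics/ and viewed, about 8 in all and at most 12, crops included, and the job is handed in when it is done.

Besides the shell and the picture viewer there is one more tool, called after ">>>" as name(argument=value, ...), one argument or row to a line, values as JSON. move_arm: Moves the arm, as the interface text tells. Its arguments: {"type":"object","properties":{"increments":{"type":"array"}},"required":["increments"]}

```bash
mkdir -p pics; cat > h.py <<'E'
import numpy as np, cv2
from workcell import bot
def cam(n):
    p=bot.camera_params(n); R=cv2.Rodrigues(np.array(p["rvec"],float))[0]
    return np.array(p["camera_matrix"]),R,np.array(p["tvec"],float).ravel()
def ray(n,uv,z):
    K,R,t=cam(n); c=-R.T@t; d=R.T@np.linalg.inv(K)@np.array([uv[0],uv[1],1.]); return c+d*(z-c[2])/d[2]
def cloud(n,depth):
    K,R,t=cam(n); v,u=np.indices(depth.shape)
    P=np.stack([u,v,np.ones_like(u)],-1)@np.linalg.inv(K).T*depth[...,None]
    return (P-t)@R
def proj(n,P):
    K,R,t=cam(n); q=K@(R@np.array(P,float)+t); return q[:2]/q[2]
E
python3 - <<'E'
from h import *
for n in("scene","top"):
    a,d=bot.camera(n); cv2.imwrite(f"pics/{n}0.png",a); np.save(n+"0.npy",d)
    K,R,t=cam(n); print(n,K.round(1).tolist(),(-R.T@t).round(3),R.round(2).tolist())
print(bot.get_obs())
E
```

```text
scene [[531.7, 0.0, 281.2], [0.0, 531.7, 214.9], [0.0, 0.0, 1.0]] [ 1.194 -0.532  0.862] [[0.71, 0.71, -0.0], [0.46, -0.46, -0.76], [-0.54, 0.53, -0.65]]
top [[391.8, 0.0, 275.6], [0.0, 391.8, 208.3], [0.0, 0.0, 1.0]] [0.412 0.119 0.868] [[-0.01, -1.0, 0.0], [-0.98, 0.01, -0.17], [0.17, -0.0, -0.98]]
{'clock': 0.1, 'joint_pos': array([-1.16299849e+00,  2.41341374e-01,  3.87659444e-03,  1.33522128e+00,
        5.25095500e-06,  1.57082160e+00]), 'joint_vel': array([ 0.00148339, -0.00108234,  0.004256  ,  0.00154118, -0.00164288,
        0.00034543]), 'tau': array([-2.26155630e-04, -3.73137796e+01,  2.53010166e+01,  1.08386268e-02,
       -1.33585363e-05,  1.12439199e-06]), 'eef_pos': array([ 0.19807144, -0.4584782 ,  0.23050686]), 'tool_rot': array([-0.14330601,  0.69311489, -0.69180558,  0.14303906]), 'ft_force': array([-0.9496745 , -0.18879834, -0.19803951]), 'ft_torque': array([ 0.02466407, -0.00702082, -0.04439347]), 'grip_width': 0.08590310769633312}
```

View pics/top0.png

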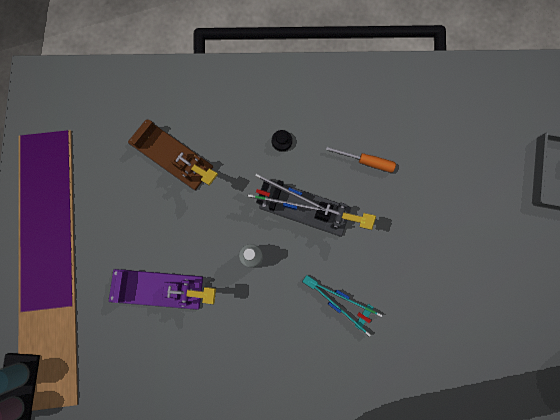

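View pics/scene0.png

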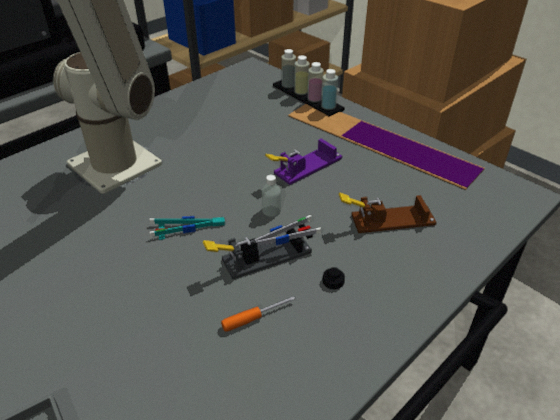

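The top view shows three cradles: dark (300,205) with steel tweezers, brown (170,155) and purple (160,290). There are also loose teal tweezers at (340,300). The dark cradle fits the description: it has steel blades, blue pads, a yellow lever pad at (367,221), and green and red marks near (263,197). The knob is at (282,140), the bottle at (250,255) and the driver at (365,158).

```bash
cat > meas.py <<'E'
from h import *
import sys
def blobs(n,a,P,box):
    hsv=cv2.cvtColor(a,cv2.COLOR_BGR2HSV); u0,v0,u1,v1=box
    for nm,lo,hi in(("yellow",(20,120,90),(35,255,255)),("blue",(105,130,60),(125,255,255)),("green",(45,100,60),(80,255,255)),("red",(0,150,90),(6,255,255))):
        m=cv2.inRange(hsv,lo,hi); k=np.zeros_like(m); k[v0:v1,u0:u1]=m[v0:v1,u0:u1]
        N,L,S,C=cv2.connectedComponentsWithStats(k)
        for i in range(1,N):
            if S[i,4]>=5:
                q=P[L==i]; print(n,nm,C[i].round(1),S[i,4],"xyz",np.median(q,0).round(4),"max z",q[:,2].max().round(3))
E
python3 - <<'E'
from meas import *
for n,box in(("top",(235,165,385,245)),("scene",(195,205,330,275))):
    a=cv2.imread(f"pics/{n}0.png"); P=cloud(n,np.load(n+"0.npy")); blobs(n,a,P,box)
    u0,v0,u1,v1=box
    if n=="top": cv2.imwrite("pics/crop0.png",cv2.resize(a[v0-40:v1+30,u0:u1+20],None,fx=4.5,fy=4,interpolation=2))
    if n=="top":
        m=(P[...,2]>.012)&(P[...,2]<.2)
        k=np.zeros(m.shape,np.uint8); k[120:280,235:410]=m[120:280,235:410]
        N,L,S,C=cv2.connectedComponentsWithStats(k)
        for i in range(1,N):
            if S[i,4]>20: 
                q=P[L==i]; print(C[i].round(),S[i],q.min(0).round(3),q.max(0).round(3),cv2.minAreaRect(q[:,:2].astype(np.float32)))
E
```

```text
top yellow [361.3 219.4] 308 xyz [ 0.5268 -0.0618  0.0814] max z 0.868
top blue [294.5 190.8] 42 xyz [0.5905 0.0755 0.0606] max z 0.063
top blue [289.5 205.4] 41 xyz [0.5601 0.0879 0.0612] max z 0.065
top green [259.8 197.2] 26 xyz [0.5787 0.149  0.0586] max z 0.061
top red [262.6 192.4] 47 xyz [0.5926 0.1427 0.0425] max z 0.047
[281. 140.] [271 130  21  20 325] [0.698 0.079 0.013] [0.744 0.124 0.035] ((0.7210520505905151, 0.10033483058214188), (0.04588766396045685, 0.04547405615448952), 76.27470397949219)
[336. 151.] [328 148  18   7  30] [ 0.685 -0.043  0.012] [ 0.7   -0.005  0.018] ((0.6925165057182312, -0.024848097935318947), (0.0394890233874321, 0.005549994297325611), 74.22583770751953)
[376. 162.] [347 153  49  20 401] [ 0.642 -0.153  0.012] [ 0.688 -0.048  0.026] ((0.6685830354690552, -0.09966809302568436), (0.10991287231445312, 0.025742055848240852), 73.0322494506836)
[310. 206.] [ 248  174  128   56 1675] [ 0.504 -0.084  0.012] [0.628 0.174 0.093] ((0.5628615617752075, 0.04258766770362854), (0.26296597719192505, 0.0636461079120636), 71.15480041503906)
[251. 256.] [239 244  24  24 444] [0.433 0.146 0.013] [0.48  0.192 0.107] ((0.45653262734413147, 0.1688292771577835), (0.04587065801024437, 0.04593619704246521), 44.67863082885742)
scene yellow [215.9 245.9] 216 xyz [ 0.5281 -0.0629  0.0832] max z 0.095
scene blue [275.4 227.8] 31 xyz [0.5595 0.0809 0.0622] max z 0.862
scene blue [281.9 239.1] 98 xyz [0.59   0.0729 0.056 ] max z 0.862
scene green [301.  218.9] 14 xyz [0.5774 0.1462 0.061 ] max z 0.063
scene red [303.5 228. ] 36 xyz [0.5912 0.1407 0.0449] max z 0.048
```

View pics/crop0.png

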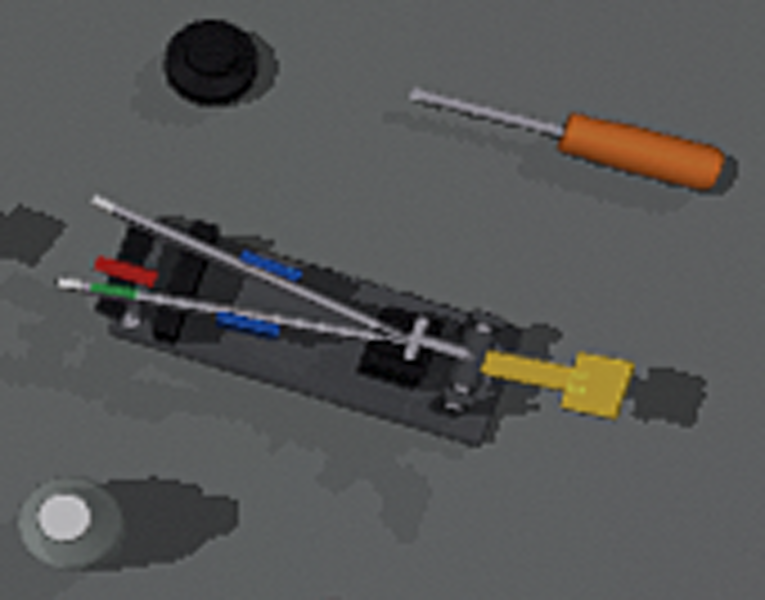

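The crop confirms the dark cradle: green line on the lower (+y, moving) blade, red marker between the blades, and the cross-shaped hook over the tail. Next is the frame and the moves.

```bash
cat >> h.py <<'E'
from scipy.spatial.transform import Rotation as Ro
def tool():
    o=bot.get_obs(); return np.array(o["eef_pos"]),Ro.from_quat(o["tool_rot"]).as_matrix(),o
def need(target,ax):
    "shift in tool axes (units of .2 m) and yaw so tool z lies along +-ax (units of 2 rad)"
    p,R,o=tool(); d=R.T@(np.array(target)-p); a=R.T@np.array([ax[0],ax[1],0])
    th=np.arctan2(a[0],a[2]); th=(th+np.pi/2)%np.pi-np.pi/2
    print("t",o["clock"],"tcp",p.round(4),"F",np.round(o["ft_force"],1),"w",round(o["grip_width"],4),"j6",o["joint_pos"][5].round(2)); print("shift",(d/.2).round(3),"twist",round(th/2,3))
E
python3 - <<'E'
from meas import *
g=(ray("top",(294.5,190.8),.063)+ray("top",(289.5,205.4),.063))/2
# lever pad: yellow pixels in wide part
a=cv2.imread("pics/top0.png"); hsv=cv2.cvtColor(a,cv2.COLOR_BGR2HSV); m=cv2.inRange(hsv,(20,120,90),(35,255,255)); m[:,:360]=0;m[:,390:]=0;m[:200]=0;m[245:]=0
v,u=np.nonzero(m); l=ray("top",(u.mean(),v.mean()),.087); print("pix",u.mean(),v.mean())
gr=ray("top",(259.8,197.2),.061)
print("g",g,"lever",l,"dist",np.linalg.norm((g-l)[:2]))
ang=np.arctan2(*(g-l)[1::-1]); print("ang",np.degrees(ang))
x=np.array([np.cos(ang),np.sin(ang)]);y=np.array([-x[1],x[0]])
print("green in frame",x@(gr-g)[:2],y@(gr-g)[:2])
pr=g[:2]-.163*x; print("press",pr,"y axis",y)
p,R,o=tool();print(R.round(3)); need([*pr,.14],y)
E
```

```text
pix 367.04522613065325 220.82412060301507
g [0.57464452 0.08142597 0.063     ] lever [ 0.52110115 -0.06750524  0.087     ] dist 0.15826369578783436
ang 70.22560226350045
green in frame 0.0646291648127548 0.01986555520915395
press [ 0.51949877 -0.07196225] y axis [-0.94103204  0.33831746]
[[-0.918 -0.001  0.397]
 [-0.397  0.002 -0.918]
 [-0.    -1.    -0.002]]
t 0.1 tcp [ 0.1981 -0.4585  0.2305] F [-0.9 -0.2 -0.2] w 0.0859 j6 1.57
shift [-2.242  0.455 -1.136] twist -0.409
```

>>> move_arm(
  increments=[
    {"grip": 1,"linear": [-0.2,0,-0.1],"twist": 0},
    {"grip": 1,"linear": [-0.2,0,-0.1],"twist": 0},
    {"grip": 1,"linear": [-0.2,0,-0.1],"twist": 0},
    {"grip": 1,"linear": [-0.2,0,-0.1],"twist": 0},
    {"grip": 1,"linear": [-0.2,0,-0.1],"twist": 0},
  ],
)

```text
clock: 0.6
eef_pos: [0.3428, -0.2863, 0.2276]
tool_rot: [-0.139, 0.695, -0.692, 0.137]
ft_force: [0.7, -0.7, -0.1]
grip_width: 0.0121
```

>>> move_arm(
  increments=[
    {"grip": 1,"linear": [-0.2,0,-0.1],"twist": 0},
    {"grip": 1,"linear": [-0.2,0,-0.1],"twist": 0},
    {"grip": 1,"linear": [-0.2,0,-0.1],"twist": 0},
    {"grip": 1,"linear": [-0.2,0,-0.1],"twist": 0},
    {"grip": 1,"linear": [0,0,0],"twist": 0},
  ],
)

```text
clock: 1.1
eef_pos: [0.4652, -0.1403, 0.2258]
tool_rot: [-0.142, 0.695, -0.691, 0.139]
ft_force: [-0.9, -0.5, -0.7]
grip_width: -0.0001
```

>>> move_arm(
  increments=[
    {"grip": 1,"linear": [0,0,0],"twist": -0.07},
    {"grip": 1,"linear": [0,0,0],"twist": -0.07},
    {"grip": 1,"linear": [0,0,0],"twist": -0.07},
    {"grip": 1,"linear": [0,0,0],"twist": -0.07},
    {"grip": 1,"linear": [0,0,0],"twist": -0.07},
  ],
)

```text
clock: 1.6
eef_pos: [0.463, -0.1393, 0.223]
tool_rot: [-0.382, 0.601, -0.592, 0.377]
ft_force: [-0.3, -0.6, 0.3]
grip_width: 0.0004
```

```bash
python3 -c "
from h import *
need([.5195,-.072,.14],(-.941,.338))"
```

```text
t 1.6 tcp [ 0.463  -0.1393  0.223 ] F [-0.3 -0.6  0.3] w 0.0004 j6 1.72
shift [-0.425  0.413  0.119] twist -0.047
```

>>> move_arm(
  increments=[
    {"grip": 1,"linear": [-0.21,0,0.06],"twist": 0},
    {"grip": 1,"linear": [-0.21,0,0.06],"twist": 0},
    {"grip": 1,"linear": [0,0.18,0],"twist": -0.047},
    {"grip": 1,"linear": [0,0.18,0],"twist": 0},
    {"grip": 1,"linear": [0,0,0],"twist": 0},
  ],
)

```text
clock: 2.1
eef_pos: [0.5198, -0.0749, 0.1484]
tool_rot: [-0.41, 0.582, -0.574, 0.404]
ft_force: [-0.1, -1.0, -0.4]
grip_width: 0.0001
```

```bash
python3 -c "
from h import *
need([.5195,-.072,.10],(-.941,.338))"
```

```text
t 2.1 tcp [ 0.5198 -0.0749  0.1484] F [-0.1 -1.  -0.4] w 0.0001 j6 1.77
shift [-0.013  0.242 -0.003] twist 0.001
```

>>> move_arm(
  increments=[
    {"grip": 1,"linear": [-0.013,0.15,0],"twist": 0},
    {"grip": 1,"linear": [0,0.1,0],"twist": 0},
    {"grip": 1,"linear": [0,0.06,0],"twist": 0},
    {"grip": 1,"linear": [0,0.06,0],"twist": 0},
    {"grip": 1,"linear": [0,0.06,0],"twist": 0},
  ],
)

```text
clock: 2.6
eef_pos: [0.5221, -0.0791, 0.0693]
tool_rot: [0.408, -0.579, 0.58, -0.403]
ft_force: [-4.0, -1.0, 6.5]
grip_width: -0.0003
```

```bash
python3 -c "
from h import *
need([.5195,-.072,.028],(-.941,.338))"
```

```text
t 2.6 tcp [ 0.5221 -0.0791  0.0693] F [-4.  -1.   6.5] w -0.0003 j6 1.77
shift [-0.03   0.206 -0.024] twist -0.003
```

>>> move_arm(
  increments=[
    {"grip": 1,"linear": [-0.02,0.06,-0.015],"twist": 0},
    {"grip": 1,"linear": [-0.015,0.06,-0.01],"twist": 0},
    {"grip": 1,"linear": [-0.01,0.06,0],"twist": 0},
    {"grip": 1,"linear": [-0.01,0.06,0],"twist": 0},
    {"grip": 1,"linear": [0,0.03,0],"twist": 0},
  ],
)

```text
clock: 3.1
eef_pos: [0.5262, -0.0733, 0.0296]
tool_rot: [0.404, -0.575, 0.586, -0.403]
ft_force: [-25.7, 2.6, 69.3]
grip_width: -0.0001
```

```bash
python3 -c "
from h import *
need([.5195,-.072,.028],(-.941,.338))"
```

```text
t 3.1 tcp [ 0.5262 -0.0733  0.0296] F [-25.7   2.6  69.3] w -0.0001 j6 1.79
shift [ 0.006  0.008 -0.034] twist -0.006
```

At the stop, so I'll back off upward and look.

>>> move_arm(
  increments=[
    {"grip": 1,"linear": [0,-0.05,0],"twist": 0},
    {"grip": 1,"linear": [0,-0.2,0],"twist": 0},
    {"grip": 1,"linear": [0,-0.24,0],"twist": 0},
    {"grip": 1,"linear": [0,-0.24,0],"twist": 0},
    {"grip": 0,"linear": [0,-0.24,0],"twist": 0},
  ],
)

```text
clock: 3.6
eef_pos: [0.5203, -0.0698, 0.2259]
tool_rot: [0.406, -0.579, 0.582, -0.401]
ft_force: [1.6, -0.6, 0.3]
grip_width: 0.0133
```

```bash
python3 - <<'E'
from meas import *
for n,box in(("top",(235,165,385,245)),("scene",(195,205,330,275))):
    a,d=bot.camera(n); P=cloud(n,d); blobs(n,a,P,box)
    u0,v0,u1,v1=box
    cv2.imwrite(f"pics/{n}1.png",cv2.resize(a[v0-40:v1+30,u0:u1+20],None,fx=4,fy=4,interpolation=2))
need([.5746,.0814,.15],(-.941,.338))
E
```

```text
top yellow [356.9 222.9] 234 xyz [ 0.526  -0.0612  0.0293] max z 0.868
top blue [294.5 190.8] 42 xyz [0.5903 0.0755 0.0607] max z 0.868
top blue [289.5 205.4] 41 xyz [0.5601 0.0879 0.0605] max z 0.868
top green [259.8 197.2] 26 xyz [0.5788 0.149  0.0588] max z 0.061
top red [262.6 192.4] 51 xyz [0.5926 0.1428 0.0427] max z 0.046
scene yellow [217.4 261.4] 238 xyz [ 0.5269 -0.0635  0.0324] max z 0.054
scene blue [275.4 227.8] 31 xyz [0.5591 0.0816 0.0621] max z 0.065
scene blue [281.8 239.1] 101 xyz [0.5902 0.072  0.0556] max z 0.066
scene green [301.  218.9] 14 xyz [0.5784 0.1471 0.0607] max z 0.063
scene red [303.5 228. ] 36 xyz [0.5909 0.1422 0.0447] max z 0.048
t 3.7 tcp [ 0.5251 -0.0704  0.2321] F [ 0.1 -0.8  0.1] w 0.0282 j6 1.8
shift [-0.8    0.406 -0.038] twist -0.006
```

View pics/scene1.png

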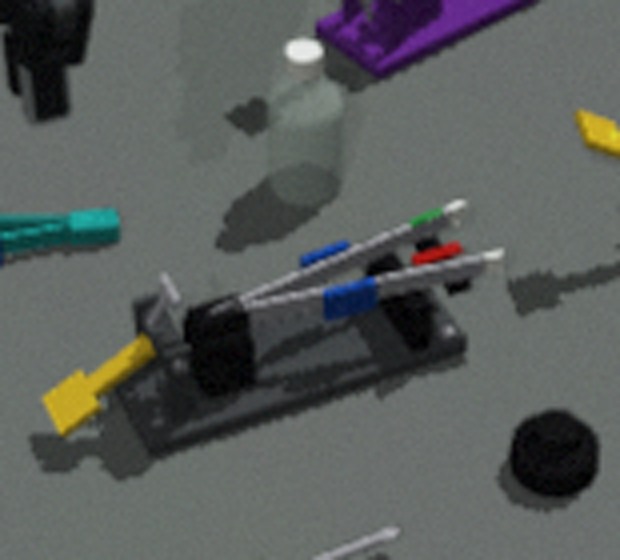

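The lever is down by itself (yellow pad at z ≈ 0.03, hook up) and the tweezers have not moved. Next I move above the grip point with the jaws open and work out the marker target.

>>> move_arm(
  increments=[
    {"grip": 0,"linear": [-0.21,0,-0.01],"twist": 0},
    {"grip": 0,"linear": [-0.21,0,-0.01],"twist": 0},
    {"grip": 0,"linear": [-0.21,0,-0.01],"twist": 0},
    {"grip": 0,"linear": [-0.2,0,-0.01],"twist": -0.006},
    {"grip": 0,"linear": [0,0.15,0],"twist": 0},
  ],
)

```text
clock: 4.2
eef_pos: [0.5837, 0.0926, 0.2056]
tool_rot: [0.399, -0.572, 0.586, -0.412]
ft_force: [0.7, -0.4, -0.7]
grip_width: 0.0855
```

```bash
python3 - <<'E'
from meas import *
need([.5746,.0814,.1],(-.941,.338))
g=np.array([.5746,.0814]); x=np.array([.3383,.9410]);y=np.array([-.9410,.3383])
for n,r,gr in(("top",(262.6,192.4),(259.8,197.2)),("scene",(303.5,228),(301,218.9))):
  for z in(.0445,.047):
    q=ray(n,r,z)[:2]-g; q2=ray(n,gr,.061)[:2]-g; print(n,z,"red",x@q,y@q,"green",x@q2,y@q2)
E
```

```text
t 4.2 tcp [0.5837 0.0926 0.2056] F [ 0.7 -0.4 -0.7] w 0.0855 j6 2.08
shift [ 0.07   0.527 -0.038] twist -0.002
top 0.0445 red 0.06420040050303168 0.004950340453693503 green 0.06466644401959992 0.019831369550014816
top 0.047 red 0.06394580087901301 0.005439901820393242 green 0.06466644401959992 0.019831369550014816
scene 0.0445 red 0.061825861978714924 0.00478351081209484 green 0.06207912526361507 0.018796846091748348
scene 0.047 red 0.060514163911893196 0.0023528661350468694 green 0.06207912526361507 0.018796846091748348
```

>>> move_arm(
  increments=[
    {"grip": 0,"linear": [0.07,0,-0.038],"twist": 0},
    {"grip": 0,"linear": [0,0.2,0],"twist": 0},
    {"grip": 0,"linear": [0,0.2,0],"twist": 0},
    {"grip": 0,"linear": [0,0.1,0],"twist": 0},
    {"grip": 0,"linear": [0,0,0],"twist": 0},
  ],
)

```text
clock: 4.7
eef_pos: [0.5714, 0.0853, 0.0938]
tool_rot: [0.403, -0.574, 0.583, -0.412]
ft_force: [-0.7, 0.6, -0.0]
grip_width: 0.0853
```

```bash
python3 -c "
from h import *
need([.5746,.0814,.031],(-.941,.338))"
```

```text
t 4.7 tcp [0.5714 0.0853 0.0938] F [-0.7  0.6 -0. ] w 0.0853 j6 2.07
shift [0.014 0.314 0.016] twist 0.001
```

>>> move_arm(
  increments=[
    {"grip": 0,"linear": [0.014,0.08,0.016],"twist": 0},
    {"grip": 0,"linear": [0,0.1,0],"twist": 0},
    {"grip": 0,"linear": [0,0.09,0],"twist": 0},
    {"grip": 0.2,"linear": [0,0.03,0],"twist": 0},
    {"grip": 0.4,"linear": [0,0,0],"twist": 0},
  ],
)

```text
clock: 5.2
eef_pos: [0.5775, 0.0823, 0.0348]
tool_rot: [0.401, -0.573, 0.583, -0.413]
ft_force: [0.1, 0.7, 1.1]
grip_width: 0.0591
```

```bash
python3 -c "
from h import *
need([.5746,.0814,.031],(-.941,.338))"
```

```text
t 5.2 tcp [0.5775 0.0823 0.0348] F [0.1 0.7 1.1] w 0.0591 j6 2.06
shift [ 0.009  0.019 -0.012] twist 0.001
```

>>> move_arm(
  increments=[
    {"grip": 0.4,"linear": [0.009,0.019,-0.012],"twist": 0},
    {"grip": 0.48,"linear": [0,0,0],"twist": 0},
    {"grip": 0.54,"linear": [0,0,0],"twist": 0},
    {"grip": 0.58,"linear": [0,0,0],"twist": 0},
    {"grip": 0.6,"linear": [0,0,0],"twist": 0},
  ],
)

```text
clock: 5.7
eef_pos: [0.5769, 0.0819, 0.0346]
tool_rot: [0.399, -0.572, 0.584, -0.415]
ft_force: [-0.0, 0.3, -2.6]
grip_width: 0.0343
```

```bash
python3 -c "
from h import *
need([.5746,.0814,.031],(-.941,.338))"
```

```text
t 5.7 tcp [0.5769 0.0819 0.0346] F [-0.   0.3 -2.6] w 0.0343 j6 2.06
shift [ 0.007  0.018 -0.011] twist 0.001
```

>>> move_arm(
  increments=[
    {"grip": 0.62,"linear": [0,0,0],"twist": 0},
    {"grip": 0.63,"linear": [0,0,0],"twist": 0},
    {"grip": 0.63,"linear": [0,-0.04,0],"twist": 0},
    {"grip": 0.63,"linear": [0,-0.07,0],"twist": 0},
    {"grip": 0.63,"linear": [0,-0.1,0],"twist": 0},
  ],
)

```text
clock: 6.2
eef_pos: [0.573, 0.0815, 0.0754]
tool_rot: [0.402, -0.574, 0.582, -0.413]
ft_force: [-0.3, 0.3, -1.5]
grip_width: 0.0318
```

>>> move_arm(
  increments=[
    {"grip": 0.63,"linear": [0,-0.1,0],"twist": 0},
    {"grip": 0.63,"linear": [0,-0.1,0],"twist": 0},
    {"grip": 0.63,"linear": [0,-0.06,0],"twist": 0},
    {"grip": 0.64,"linear": [0,-0.03,0],"twist": 0},
    {"grip": 0.65,"linear": [0,0,0],"twist": 0},
  ],
)

```text
clock: 6.7
eef_pos: [0.5736, 0.0818, 0.1412]
tool_rot: [0.399, -0.572, 0.583, -0.415]
ft_force: [0.5, -0.3, -1.3]
grip_width: 0.03
```

```bash
python3 - <<'E'
from meas import *
need([.5746,.0814,.131],(-.941,.338))
for n,box in(("top",(225,150,345,245)),("scene",(205,140,345,260))):
    a,d=bot.camera(n); P=cloud(n,d); np.save(n+"2.npy",d); cv2.imwrite(f"pics/{n}2f.png",a); blobs(n,a,P,box)
    u0,v0,u1,v1=box
    cv2.imwrite(f"pics/{n}2.png",cv2.resize(a[v0-20:v1+20,u0-20:u1+20],None,fx=4,fy=4,interpolation=2))
E
```

```text
t 6.7 tcp [0.5736 0.0818 0.1412] F [ 0.5 -0.3 -1.3] w 0.03 j6 2.06
shift [0.001 0.051 0.004] twist 0.001
top green [259.6 181.7] 32 xyz [0.5851 0.1454 0.1653] max z 0.169
top red [260.6 185.8] 28 xyz [0.5811 0.1433 0.1496] max z 0.152
scene yellow [341.9 196.8] 43 xyz [0.6137 0.2452 0.0905] max z 0.093
scene yellow [224.6 255.1] 89 xyz [ 0.5311 -0.0427  0.0438] max z 0.055
scene blue [273.4 192.2] 21 xyz [0.5604 0.0756 0.1687] max z 0.862
scene blue [275.5 201.9] 33 xyz [0.5807 0.0629 0.1622] max z 0.172
scene green [303.  183.7] 18 xyz [0.5841 0.1428 0.1675] max z 0.169
```

View pics/top2.png

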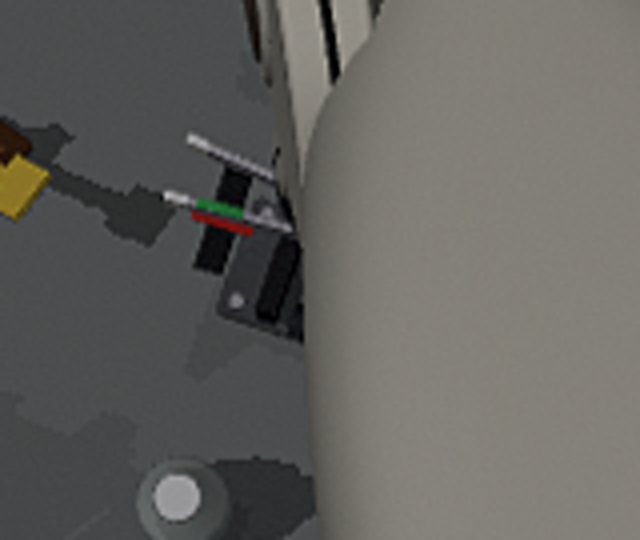

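View pics/scene2.png

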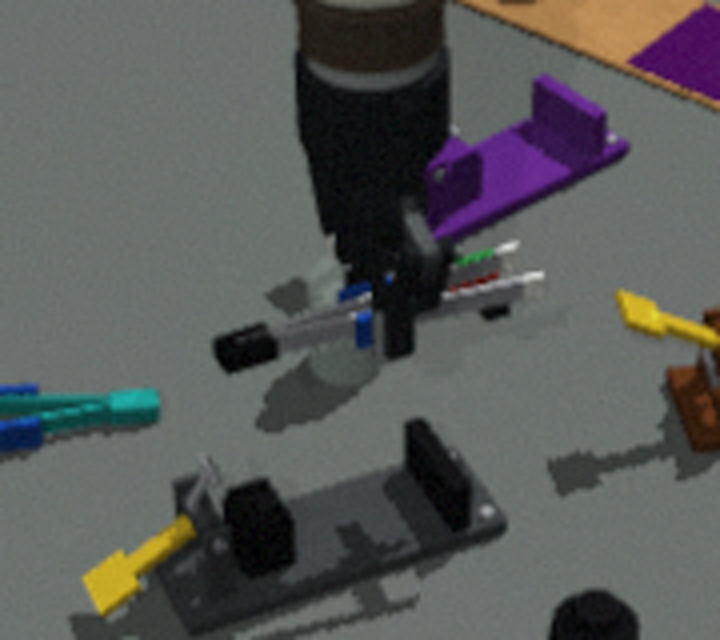

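Both views show the tweezers held level, clear of the cradle, with the lever still down. In top2 the green line (218,208) overlaps the far edge of the red marker (222,223). The heights have all risen by 0.107 m. Next is the green/red offset along the tweezers' y axis, corrected for parallax.

```bash
cat > off.py <<'E'
from meas import *
def run(dz,yaw0=None):
    p,R,o=tool(); print("t",o["clock"],"tcp",p.round(4),"w",round(o["grip_width"],4),"F",np.round(o["ft_force"],1))
    for n,box in(("top",(225,140,296,215)),("scene",(290,150,345,230))):
        a=np.mean([bot.camera(n)[0].astype(np.float32) for _ in range(8)],0); u0,v0,u1,v1=box
        a=cv2.resize(a,None,fx=4,fy=4,interpolation=cv2.INTER_CUBIC).clip(0,255)
        b,g,r=cv2.split(a)
        K=np.zeros(b.shape,bool);K[4*v0:4*v1,4*u0:4*u1]=1
        G=g-np.maximum(b,r); Rd=r-np.maximum(b,g)
        res={}
        for nm,S,z in(("green",G,.061+dz),("red",Rd,.0455+dz)):
            S=np.where(K,S,0); m=S>.5*np.percentile(S[S>15],90) ; N,L,st,C=cv2.connectedComponentsWithStats(m.astype(np.uint8))
            i=1+np.argmax(st[1:,4]); v,u=np.nonzero(L==i)
            res[nm]=np.array([ray(n,((uu+.5)/4-.5,(vv+.5)/4-.5),z)[:2] for uu,vv in zip(u,v)])
        rc,(w,h),an=cv2.minAreaRect(res["red"].astype(np.float32))
        gc,gs,ga=cv2.minAreaRect(res["green"].astype(np.float32))
        # axis of red marker by PCA
        q=res["red"]-res["red"].mean(0); x=np.linalg.svd(q,full_matrices=False)[2][0]; x*=np.sign(x[1])
        print(n,"red axis deg",np.degrees(np.arctan2(x[1],x[0])).round(1))
        X=x if yaw0 is None else np.array([np.cos(yaw0),np.sin(yaw0)]); y=np.array([-X[1],X[0]])
        o=res["green"].mean(0)
        ry=(res["red"]-o)@y*1e3; gy=(res["green"]-o)@y*1e3; rx=(res["red"]-o)@X*1e3; gx=(res["green"]-o)@X*1e3
        c=lambda s:np.percentile(s,[2,50,98]).round(1)
        print("  red y - green y",c(ry),"green y",c(gy),"red x",c(rx),"green x",c(gx))
E
python3 -c "
from off import *
run(.107)
print('--'); run(.107,np.radians(70.2+2.9))"
```

```text
t 6.8 tcp [0.5729 0.0817 0.1398] w 0.0301 F [-0.5 -0.2 -0.8]
top red axis deg 73.0
  red y - green y [1.7 3.6 5.5] green y [-2.3 -0.   2.1] red x [-15.2  -1.9  12.8] green x [-10.   -0.1  10.4]
scene red axis deg 141.2
  red y - green y [-84.6 -79.6 -75.1] green y [-9.5 -0.1  9.7] red x [-44.8 -32.1 -20.8] green x [-5.6 -0.1  5.9]
--
t 7.6 tcp [0.5729 0.0817 0.1398] w 0.0302 F [-0.6 -0.1 -1.5]
top red axis deg 72.7
  red y - green y [1.7 3.6 5.5] green y [-2.3  0.   2.2] red x [-15.2  -2.   12.8] green x [-10.2  -0.   10.3]
scene red axis deg 140.9
  red y - green y [-71.4 -59.5 -48.3] green y [-3.3  0.   3.3] red x [55.7 61.7 68.7] green x [-10.3   0.3  10.5]
```

```bash
sed -i 's/(290,150,345,230)/(290,172,320,200)/' off.py; python3 -c "
from off import *
run(.107,np.radians(73))"
```

```text
t 8.4 tcp [0.5729 0.0817 0.1397] w 0.0305 F [ 0.1 -0.3 -1.6]
top red axis deg 72.8
  red y - green y [1.7 3.6 5.5] green y [-2.3  0.   2.2] red x [-15.2  -2.   12.8] green x [-10.1  -0.1  10.3]
scene red axis deg 72.9
  red y - green y [-4.9 -2.1  0.9] green y [-3.3 -0.   3.3] red x [-13.7  -0.4  11.6] green x [-10.4   0.2  10.4]
```

>>> move_arm(
  increments=[
    {"grip": 0.645,"linear": [0,0,0],"twist": 0},
    {"grip": 0.643,"linear": [0,0,0],"twist": 0},
    {"grip": 0.643,"linear": [0,0,0],"twist": 0},
    {"grip": 0.643,"linear": [0,0,0],"twist": 0},
    {"grip": 0.643,"linear": [0,0,0],"twist": 0},
  ],
)

```text
clock: 9.7
eef_pos: [0.5729, 0.0817, 0.1397]
tool_rot: [0.4, -0.573, 0.583, -0.414]
ft_force: [-0.8, 1.0, -1.3]
grip_width: 0.0309
```

```bash
python3 - <<'E'
from off import *
run(.107,np.radians(73))
a,d=bot.camera("top"); P=cloud("top",d); blobs("top",a,P,(235,165,300,205))
a,d=bot.camera("scene"); P=cloud("scene",d); blobs("scene",a,P,(195,172,320,270))
cv2.imwrite("pics/scene3.png",cv2.resize(a[130:280,190:340],None,fx=4,fy=4,interpolation=2))
E
```

```text
t 9.7 tcp [0.5729 0.0817 0.1397] w 0.0309 F [-0.8  1.  -1.3]
top red axis deg 72.9
  red y - green y [1.5 3.2 4.8] green y [-2.3  0.   2.3] red x [-15.4  -2.5  12.7] green x [-10.   -0.   10.3]
scene red axis deg 71.2
  red y - green y [-5.7 -2.4  0.9] green y [-3.1 -0.   3. ] red x [-15.4  -1.1  12. ] green x [-10.3  -0.1  10.7]
top green [259.8 182.6] 30 xyz [0.584  0.1446 0.1642] max z 0.167
top red [260.9 186.3] 21 xyz [0.581  0.1433 0.1489] max z 0.151
scene yellow [218.1 260.5] 220 xyz [ 0.527  -0.061   0.0331] max z 0.055
scene blue [273.2 192.4] 20 xyz [0.5608 0.0762 0.1681] max z 0.171
scene blue [275.6 202.2] 34 xyz [0.5809 0.0629 0.1604] max z 0.17
scene green [302.9 184.1] 17 xyz [0.5836 0.1412 0.1668] max z 0.169
```

View pics/scene3.png

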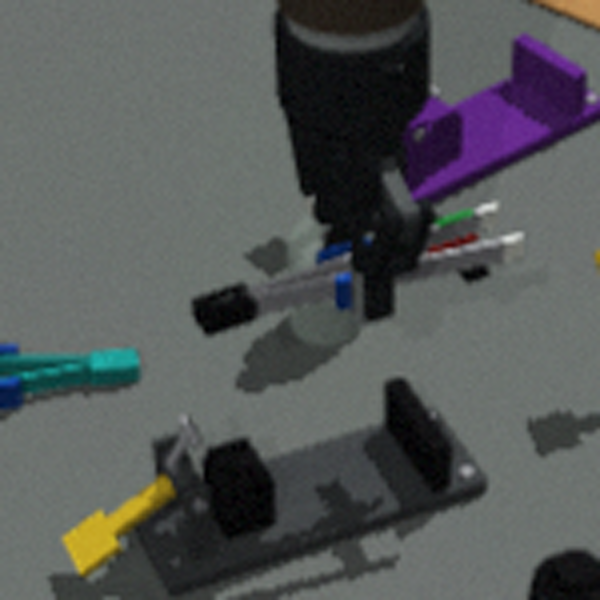

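The picture shows the tweezers level in the air, the lever still down at (90,540), and the green line at (455,217) over the red at (450,243). Top puts red's middle +0.7 mm from green and scene puts it about -0.7 mm, both well inside 3 mm.

```bash
python3 -c "
from h import *
print(bot.job_done()); o=bot.get_obs(); print(o['clock'],o['eef_pos'],o['grip_width'])"
```

```text
the job is handed in; nothing more can be done
None
the job is handed in; nothing more can be done
```

The job is handed in; no verdict was reported. I pressed the yellow lever until it snapped down, took the tweezers by the blue pads, and lifted them level about 10.6 cm. I then squeezed them to a grip width of 30.9 mm.

Last checks at about 10 s, out of the 42 s allowed:
- **Lever:** still down by itself, with the yellow pad at about z = 0.03 m.
- **Tweezers:** level, clear of the cradle and steady. Their height and the arm's pose were unchanged between readings.
- **Gap:** the top camera puts the middle of the red marker about +0.7 mm from the green line. The scene camera puts it about -0.7 mm. The two disagree in sign, but both are inside the 3 mm limit.
- **Bystanders:** I did not measure the bottle, knob or driver again. The arm's path kept clear of them.
- **Press force:** the wrist force reached about 74 N when the lever hit its stop, below the 120 N limit. Only the fingertips should have been touching the lever; I took it that the 40 N limit for the arm or gripper body does not cover them.

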